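# Fetch the heat sink from between the steel block and the tin

## Robot

A 6-joint arm with a two-finger parallel gripper is mounted at the origin on the work surface. World frame = base frame: x ahead of the robot, y to its left, z up, the work surface at z = 0. Lengths are in m, angles in rad, forces in N, time in s.
With the tool pointing down it reaches from about 0.275 to 0.875 m from the base axis. Payload 12.5 kg.
Tool frame: the origin (TCP) lies midway between the tips of the shut fingers; the grasp point (between the pads) lies behind it (tcp_to_grasp is the z of the grasp point in the tool frame, in m); z points along the fingers, y is the line along which they close (so a half turn about z gives the same grasp; the last joint's range is limited). The gripper opens to 85 mm and grips with 20 to 120 N. Pads are 22 mm wide; open, the fingers measure 114 mm over their backs; the gripper's body (76 mm by 85 mm) begins 54 mm behind the grasp point. The pads swing forward as they close: fully open they stand 13 mm farther back than shut.
Start: joints at [1.109, 0.351, 1.652, -0, 1.139, -0.085], TCP at [0.202, 0.511, 0.231] pointing down, gripper open.
Joint ranges: [-2.75, 2.75], [-0.79, 2.1], [0.01, 2.65], [-1.57, 4.71], [0.07, 3.14], [-2.87, 2.87]. Speed limits (rad/s): [2.22, 2.22, 2.79, 3.14, 3.14, 3.14].

## Interface

Orientations are given as [roll, pitch, yaw] about the fixed x, y, z axes, in that order (R = Rz(yaw) Ry(pitch) Rx(roll)).
In Python, from cell import observe, snapshot, hand_in, regions_of, tcp_to_grasp gives the robot as it stands.
- The arm moves only by the tool send_rows, never from a script. Its argument "commands" is a list that holds one entry, the list of rows, each a list of 7 numbers: the shift along the world's x, y, z in units of 0.25 m (1.0 is 0.25 m), then the turn, a rotation vector about the world's x, y, z in units of 2 pi rad (1.0 is 2 pi rad), then the opening, from -1 (shut) to 1 (fully open). A call has 1 to 10 rows; each row shifts and turns the commanded pose from where the row before left it; what a row does not reach is not made up. A row lasts 1/12 s, in which the tool goes at most 41.7 mm and 7.16 degrees, less where a joint would pass 70% of its speed; a pose out of reach is approached as far as the arm can. A call with a number of a shift or a turn outside -1 to 1 is refused whole. A call with a gripper value outside its range is refused whole. The fingers move at their own pace and stop on an object; "newtons" is the grip in N (left out, the last holds). Time passes only in rows, so rows that do not move let the fingers close. It gives the time, the measured TCP pose, the force, the opening and the grip force at its end, in the units of the state.
- observe(): the state, without advancing time (a new reading comes with each control period).
- snapshot(name): name is "scene" or "top" or "wrist"; returns a dict with "img" (420x560x3 uint8, red, green, blue), "intrinsics" (3x3 intrinsics, pixels), "k1" (the pictures are not rectified: a ray, as slopes to the right and down, at radius r is drawn at 1 + k1 r^2 times it, then the intrinsics apply), "eye" and "rotation" of the camera in the world; the wrist camera has in their place "mount" (4x4, takes a point from camera to tool coordinates, whose origin is the TCP and whose axes are the flange's). Camera axes: x right, y up, looking along -z (the intrinsics and any distortion apply to the point x, -y, -z); pixel columns grow to the right and rows downward; lengths in m; the calibration is good to about 2 mm. A picture is of the moment at which its call begins: read the wrist's pose just before it. There is no depth.
- hand_in(): hands the job in; it is judged then, once.
Trained networks look in a picture, given as the dict that the camera call returned (one of the last four; its "shot" number tells which), for a name from the list of things; names that differ only in an ending like _2 or _b are one class to them, and where a whole thing is asked for, a point or a joint stands for the part that bears it (a point fixed in the world has none). Each returns a list of dicts, best first, with "conf" (0 to 1); they miss things now and then, are a little off and sometimes report something else, mostly with a low value. They report only what shows in the picture. A call takes as long as a camera call.
- regions_of(picture, target): "mask" (420x560 bool, what is visible of it) and "rect" ([centre column, centre row, width, height] in pixels, round what is visible of it).
The state is a dict: "clock": time; "joint_positions": joint angles; "joint_vel": joint speeds; "tau": joint torques, N m; "ee_pos": TCP position; "eef_rot": TCP orientation; "wrist_force": force on the tool from outside, world axes, zero at the start; "ft_torque": the same for the moment, N m; "opening": opening from 0.0 (shut) to 1.0 (fully open); "grasp_force": force on a finger pad.
Only numpy, scipy, OpenCV 4.12 (cv2) and the standard library are available. Lean on these libraries where they do the work, as an engineer would, in place of code of your own. Each camera call takes 0.05 s, during which the arm holds its last target. There are 200 camera calls.

## Task

The finned heat sink on the white storage board is hemmed in by the steel block and the round tin. First stand both of these upright on the grey fabric mat, leaving the heat sink where it is; then set the heat sink, fins up, on the middle of the circuit board's bare copper rectangle with its length along the rectangle's. Only then put the block back on the middle of the black square rubber pad and the tin on the middle of the round cork coaster, both upright. Set each thing down rather than dropping it, and do not disturb the tape roll, screwdriver or cup.

Things in the scene. Friction and masses are not known exactly. Their poses are not given: they have to be found in the camera images.
- heatsink: Bare aluminium heat sink, 90 long (its x) x 36 wide (its y) x 40 mm high: 6 mm base with five 3.2 mm fins along its length; the outer fins' flat sides, 36 mm apart, are the grip. 0.13 kg. Origin: centre of underside. Starts on the white storage board (150 x 210 mm, top 10 mm above the bench) between block and tin, about 13 mm from each, length across the row.
- steel_block: Bare steel block, 36 (its x) x 46 (its y) x 56 mm high, about 0.65 kg, with a small black bore in its top. Origin: centre of underside, z up. Starts on its rubber pad beside the heat sink, its 46 mm along the row, so its two 36 mm-apart faces look away from the row and are free to grip.
- tin: Plain round steel tin with a lid, diameter 50, height 60 mm, about 0.22 kg. Origin: centre of underside, z up. Starts on its cork coaster on the other side of the heat sink; its neighbour stands along the row, the two sides across the row are free to grip.
- block_pad: Home of the steel block: black rubber pad, 66 (x) x 64 (y) x 3 mm thick, fixed on the storage board. Origin: centre of its underside, 10 mm above the bench; its top is at +3 mm. Left or right of the heat sink. Its y axis runs along the row of block, heat sink and tin.
- tin_coaster: Home of the tin: round cork coaster, diameter 66, 3 mm thick, fixed on the storage board. Origin: centre of its underside, 10 mm above the bench; its top is at +3 mm.
- side_mat: Grey fabric-faced mat for setting things aside, 130 (x) x 200 (y) x 3 mm, fixed on the bench to the left or right of the storage board. Origin: centre of its underside, on the bench; its top is at +3 mm.
- board: Green circuit board fixed in a low frame, a bare copper rectangle (100 along x, 46 mm along y) on its top. Origin: on the bench straight below the rectangle's middle; the copper is at +16 mm. Board 150 x 100 mm, from -65 to +85 mm in x, -38 to +62 mm in y; small parts on it rise under 6 mm. Left or right of the storage board, on the other side from the mat.
- tape_roll: Bystander: cardboard-brown ring, diameter 76, 25 mm high. Origin: centre of underside.
- screwdriver: Bystander: screwdriver lying on the bench, about 200 mm long along its x. Origin near its middle, underneath.
- cup: Bystander: white cup, diameter 70, 70 mm high. Origin: centre of underside.

How it is judged:
On the way, in this order (a step that is already met when the one before it is completed fails the run):
1. block and tin stand released on the side mat, heat sink still where it was (x of steel_block in the frame of side_mat between -0.055 and 0.055 m and y of steel_block in the frame of side_mat between -0.09 and 0.09 m and z of steel_block in the frame of side_mat between -0.003 and 0.007 m and angle between each of steel_block, tin's own z axis and vertical below 0.1 rad and linear speed of each of steel_block, tin below 0.02 m/s and angular speed of each of steel_block, tin below 0.2 rad/s and contact force between the fingers and steel_block below 0.1 N and x of tin in the frame of side_mat between -0.055 and 0.055 m and y of tin in the frame of side_mat between -0.09 and 0.09 m and z of tin in the frame of side_mat between -0.003 and 0.007 m and contact force between the fingers and tin below 0.1 N and distance of heatsink from where it was at the start of the episode below 0.015 m), for 0.2 s.
2. heat sink set on the copper rectangle while block and tin are still on the mat (horizontal distance between heatsink and board below 0.01 m and angle between the x axis of heatsink and the x axis of board, either way round below 0.15 rad and z of heatsink in the frame of board between 0.013 and 0.02 m and angle between each of heatsink, steel_block, tin's own z axis and vertical below 0.1 rad and linear speed of each of heatsink, steel_block, tin below 0.02 m/s and angular speed of each of heatsink, steel_block, tin below 0.2 rad/s and contact force between the fingers and heatsink below 0.1 N and x of steel_block in the frame of side_mat between -0.055 and 0.055 m and y of steel_block in the frame of side_mat between -0.09 and 0.09 m and z of steel_block in the frame of side_mat between -0.003 and 0.007 m and contact force between the fingers and steel_block below 0.1 N and x of tin in the frame of side_mat between -0.055 and 0.055 m and y of tin in the frame of side_mat between -0.09 and 0.09 m and z of tin in the frame of side_mat between -0.003 and 0.007 m and contact force between the fingers and tin below 0.1 N), for 0.2 s.
At the end, for the whole second after the job is handed in: The heat sink rests fins up on the copper rectangle, centre within 10 mm and length within 0.15 rad (8.6 degrees) of the rectangle's, either way round; the block stands upright on the rubber pad and the tin upright on the cork coaster, each centre within 10 mm; all released and at rest (horizontal distance between heatsink and board below 0.01 m and angle between the x axis of heatsink and the x axis of board, either way round below 0.15 rad and z of heatsink in the frame of board between 0.013 and 0.02 m and angle between each of heatsink, steel_block, tin's own z axis and vertical below 0.1 rad and linear speed of each of heatsink, steel_block, tin below 0.02 m/s and angular speed of each of heatsink, steel_block, tin below 0.2 rad/s and contact force between the fingers and heatsink below 0.1 N and horizontal distance between steel_block and block_pad below 0.01 m and z of steel_block in the frame of block_pad between 0 and 0.007 m and contact force between the fingers and steel_block below 0.1 N and horizontal distance between tin and tin_coaster below 0.01 m and z of tin in the frame of tin_coaster between 0 and 0.007 m and contact force between the fingers and tin below 0.1 N); the robot touches nothing.
It fails at once if tape roll moved by more than 20 mm (distance of tape_roll from where it was at the start of the episode above 0.02 m).
It fails at once if screwdriver moved by more than 20 mm (distance of screwdriver from where it was at the start of the episode above 0.02 m).
It fails at once if cup moved by more than 20 mm (distance of cup from where it was at the start of the episode above 0.02 m).
It fails at once if block, tin or heat sink tipped over (angle between any of steel_block, tin, heatsink's own z axis and vertical above 0.7 rad).
It fails at once if block, tin or heat sink let fall (from more than about 13 mm) ((contact force between the fingers and steel_block below 0.1 N and linear speed of steel_block above 0.5 m/s) or (contact force between the fingers and tin below 0.1 N and linear speed of tin above 0.5 m/s) or (contact force between the fingers and heatsink below 0.1 N and linear speed of heatsink above 0.5 m/s)).
It also fails if it takes over 128 s, if anything falls off the work surface, if the arm or the gripper's body presses on something with over 40 N, if the wrist force passes 120 N, or if a joint passes its speed limit or range.

## Working session

There is one attempt and no reset: what is moved stays moved. The work goes in short steps, Python scripts to look and compute and a tool call to move; the robot and the scene stay as the last step left them, time stands still between calls to the robot, and variables do not carry over. Pictures are saved under pics/ and viewed, at most 14 in all, crops included, and the job is handed in when it is done.

Besides the shell and the picture viewer there is one more tool, called by a JSON object that holds its "method" and its "body", one argument or row to a line. send_rows: Moves the arm, as the interface text tells. Its arguments: {"type":"object","properties":{"commands":{"type":"array"},"newtons":{"type":"number"}},"required":["commands"]}

```bash
ls; mkdir -p pics; cat > h.py <<'E'
import numpy as np, cv2
from cell import observe, snapshot, hand_in, regions_of, tcp_to_grasp
from scipy.spatial.transform import Rotation as R
def cam(p, st=None):
    if 'eye' in p: return np.array(p['eye']), np.array(p['rotation'])
    T=np.eye(4); T[:3,:3]=R.from_euler('xyz',st['eef_rot']).as_matrix(); T[:3,3]=st['ee_pos']
    M=T@np.array(p['mount']); return M[:3,3],M[:3,:3]
def dist(p): return np.array([p['k1'],0,0,0,0],float)
def to_plane(p,uv,z,st=None):
    e,Rm=cam(p,st); K=np.array(p['intrinsics'],float)
    n=cv2.undistortPoints(np.array(uv,float).reshape(-1,1,2),K,dist(p)).reshape(-1,2)
    d=np.c_[n[:,0],-n[:,1],-np.ones(len(n))]@Rm.T
    return e+d*((z-e[2])/d[:,2])[:,None]
def proj(p,X,st=None):
    e,Rm=cam(p,st); c=(np.array(X,float).reshape(-1,3)-e)@Rm
    n=c[:,:2]/-c[:,2:]; n[:,1]*=-1
    n=n*(1+p['k1']*(n**2).sum(1))[:,None]; K=np.array(p['intrinsics'])
    return n@K[:2,:2].T+K[:2,2]
def save(p,name): cv2.imwrite('pics/'+name+'.png',p['img'][:,:,::-1])
E
python3 - <<'E'
from h import *
print(tcp_to_grasp if not callable(tcp_to_grasp) else tcp_to_grasp())
for k,v in observe().items(): print(k,np.round(v,3))
p=snapshot('top'); save(p,'top0'); q=snapshot('scene'); save(q,'scene0')
print(p['eye'],p['rotation'],p['k1'])
H=dict(heatsink=.04,steel_block=.069,tin=.073,block_pad=.013,tin_coaster=.013,side_mat=.003,board=.014,tape_roll=.025,screwdriver=.02,cup=.07)
H['heatsink']=.05
for n,z in H.items():
    for r in regions_of(p,n)[:2]:
        m=r['mask']; c,_=cv2.findContours(m.astype(np.uint8),0,2); c=max(c,key=cv2.contourArea).reshape(-1,2)
        w=to_plane(p,c,z)[:,:2]; a=cv2.minAreaRect((w*1000).astype(np.float32))
        print(n,round(r['conf'],2),np.round(r['rect']),m.sum(),np.round(a[0]),np.round(a[1]),round(a[2],1))
E
```

```text
pics
-0.0187
clock 0.0
joint_positions [ 1.109  0.351  1.652 -0.     1.139 -0.085]
joint_vel [-0.001  0.002 -0.    -0.001 -0.001 -0.   ]
tau [ 0.0000e+00 -5.0613e+01 -2.9140e+01 -0.0000e+00  5.0000e-03 -0.0000e+00]
ee_pos [0.202 0.511 0.231]
eef_rot [-3.14  -0.     2.765]
wrist_force [-0.14   1.112 -0.439]
ft_torque [-0.004  0.015  0.022]
grasp_force 0.0
opening 0.997
[0.55401406 0.00200122 0.85525995] [ 0.10515274  0.01970495 -1.59615078] -0.032708236953465496Traceback (most recent call last):
  File "<stdin>", line 11, in <module>
  File "h.py", line 13, in to_plane
    return e+d*((z-e[2])/d[:,2])[:,None]
                         ~^^^^^
IndexError: too many indices for array: array is 1-dimensional, but 2 were indexed
```

```bash
sed -i "s/np.array(p\['rotation'\])$/R.from_euler('xyz',p['rotation']).as_matrix()/" h.py
cat > find.py <<'E'
from h import *
H=dict(heatsink=.05,steel_block=.069,tin=.073,block_pad=.013,tin_coaster=.013,side_mat=.003,board=.014,tape_roll=.025,screwdriver=.02,cup=.07)
def find(p,names,st=None,H=H,k=1):
    for n in names:
        for r in regions_of(p,n)[:k]:
            m=r['mask']; c,_=cv2.findContours(m.astype(np.uint8),0,2); c=max(c,key=cv2.contourArea).reshape(-1,2)
            w=to_plane(p,c,H[n],st)[:,:2]; a=cv2.minAreaRect((w*1000).astype(np.float32))
            print(n,round(r['conf'],2),np.round(r['rect']),m.sum(),np.round(a[0]),np.round(a[1]),round(a[2],1))
E
python3 - <<'E'
from find import *
p=snapshot('top'); find(p,H,k=2)
E
```

```text
heatsink 0.97 [296. 269.  25.  49.] 917 [528. -16.] [38. 87.] 83.8
steel_block 0.79 [267. 272.  24.  21.] 437 [528.  40.] [43. 35.] 88.5
tin 0.81 [327. 275.  32.  30.] 646 [519. -69.] [53. 49.] 43.3
tin 0.72 [296. 268.  26.  46.] 856 [529. -15.] [35. 84.] 84.4
block_pad 0.57 [271. 273.  33.  33.] 600 [527.  41.] [64. 65.] 85.7
tin_coaster 0.79 [322. 274.  28.  35.] 281 [519. -60.] [46. 67.] 74.3
tin_coaster 0.73 [440. 274.  82. 102.] 4806 [ 511. -294.] [163. 122.] 20.2
side_mat 0.87 [138. 298. 106.  82.] 6407 [481. 307.] [131. 205.] 9.0
board 0.9 [440. 275.  85. 100.] 4707 [ 512. -294.] [160. 119.] 19.7
tape_roll 0.98 [195. 160.  40.  38.] 656 [751. 189.] [78. 76.] 88.3
screwdriver 0.69 [334. 138.  32.  93.] 712 [ 833. -105.] [ 27. 117.] 72.8
screwdriver 0.68 [323. 277.  29.  35.] 228 [519. -59.] [45. 65.] 73.8
cup 0.66 [446. 162.  42.  34.] 1228 [ 722. -302.] [66. 83.] 42.5
cup 0.25 [334. 138.  30.  90.] 729 [779. -85.] [ 25. 189.] 71.3
```

View pics/top0.png

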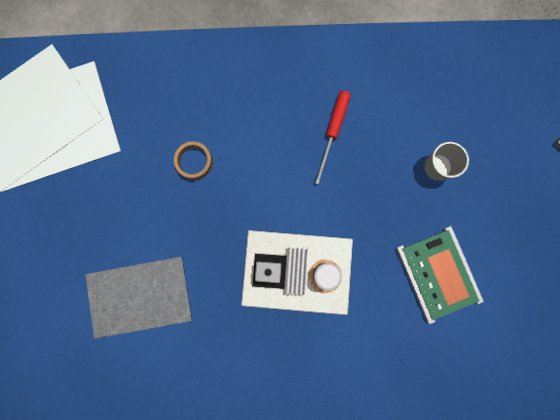

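View pics/scene0.png

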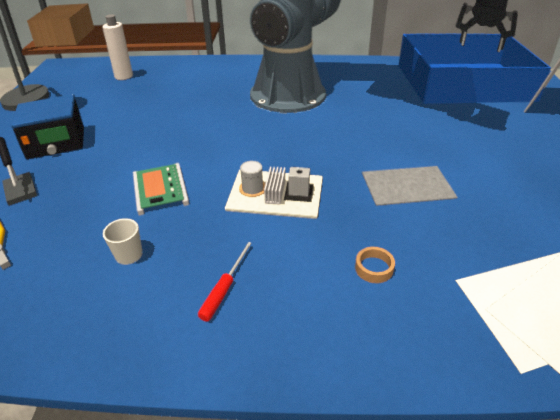

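{"method": "send_rows", "body": {
  "commands": [
    [[0.08,-0.13,0.03,0,0,-0.019,1],[0.08,-0.13,0.03,0,0,-0.019,1],[0.08,-0.13,0.03,0,0,-0.019,1],[0.08,-0.13,0.03,0,0,-0.019,1],[0.08,-0.13,0.03,0,0,-0.019,1],[0.08,-0.13,0.03,0,0,-0.019,1],[0.08,-0.13,0.03,0,0,-0.019,1],[0.08,-0.13,0.03,0,0,-0.019,1],[0.08,-0.13,0.03,0,0,-0.019,1],[0.08,-0.13,0.03,0,0,-0.019,1]]
  ]
}}

```text
clock: 1.53
ee_pos: [0.4029, 0.1847, 0.3069]
eef_rot: [3.141, -0.0, 1.565]
wrist_force: [0.4, 1.6, -0.6]
opening: 1.0
grasp_force: 0.0
```

{"method": "send_rows", "body": {
  "commands": [
    [[0.08,-0.13,0,0,0,0,1],[0.08,-0.13,0,0,0,0,1],[0.08,-0.13,0,0,0,0,1],[0.08,-0.13,0,0,0,0,1],[0.08,-0.13,0,0,0,0,1],[0,0,0,0,0,0,1],[0,0,0,0,0,0,1],[0,0,0,0,0,0,1],[0,0,0,0,0,0,1]]
  ]
}}

```text
clock: 2.28
ee_pos: [0.5019, 0.0248, 0.3064]
eef_rot: [-3.142, -0.0, 1.572]
wrist_force: [0.9, -0.4, -0.4]
opening: 0.999
grasp_force: 0.0
```

```bash
python3 - <<'E'
from find import *
st=observe(); p=snapshot('wrist'); save(p,'w1')
print(st['clock'],st['ee_pos'],st['eef_rot'])
print(np.round(p['mount'],3),p['intrinsics'])
find(p,['heatsink','steel_block','tin','block_pad','tin_coaster','board','side_mat'],st)
E
```

```text
2.2833 [0.50189153 0.02480084 0.3063755 ] [-3.14156014e+00 -2.11908614e-04  1.57199171e+00]
[[-0.     0.954  0.299  0.078]
 [ 1.    -0.     0.    -0.   ]
 [ 0.     0.299 -0.954 -0.142]
 [ 0.     0.     0.     1.   ]] [[348.21553284   0.         278.75721532]
 [  0.         348.21553284 207.63839534]
 [  0.           0.           1.        ]]
heatsink 0.68 [301. 196.  72.  43.] 2702 [528.  -9.] [45. 90.] 84.5
steel_block 0.59 [302. 153.  34.  50.] 1491 [525.  45.] [49. 38.] 83.8
tin 0.58 [293. 241.  44.  55.] 1899 [517. -57.] [68. 48.] 89.7
block_pad 0.86 [299. 148.  58.  57.] 1146 [527.  43.] [63. 66.] 85.5
tin_coaster 0.66 [289. 230.  55.  29.] 347 [490. -61.] [46. 16.] 68.1
board 0.96 [285. 352. 125.  66.] 4697 [ 510. -286.] [160. 121.] 19.8
side_mat 0.61 [248.   6.  64.  11.] 478 [467. 206.] [11. 71.] 89.9
```

View pics/w1.png

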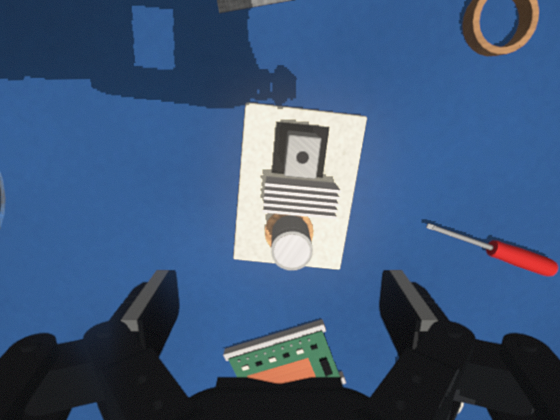

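```bash
python3 - <<'E'
from find import *
st=observe(); p=snapshot('wrist'); im=p['img'].astype(int)
def w(uv,z): return np.round(to_plane(p,uv,z,st)[:,:2]*1000,1).tolist()
# storage board corners
hsv=cv2.cvtColor(p['img'],cv2.COLOR_RGB2HSV); b=((hsv[...,1]<60)&(hsv[...,2]>150)).astype(np.uint8); b[:90]=0;b[285:]=0
b=cv2.morphologyEx(b,cv2.MORPH_CLOSE,np.ones((3,3)))
c,_=cv2.findContours(b,0,2); c=max(c,key=cv2.contourArea).reshape(-1,2)
a=cv2.minAreaRect((to_plane(p,c,.01,st)[:,:2]*1000).astype(np.float32)); print('store',a)
# lid: bright low-sat gray circle
print('bore',w([[302,157]],.069),'lid',w([[292,251]],.073))
cv2.imwrite('pics/w1c.png',cv2.resize(p['img'][100:275,225:375,::-1],None,fx=4,fy=3.4*4/3.4*0.84,interpolation=cv2.INTER_CUBIC)[:600])
# copper in top
t=snapshot('top'); 
for q,s in((p,st),(t,None)):
    i=q['img'].astype(int); h=cv2.cvtColor(q['img'],cv2.COLOR_RGB2HSV)
    m=((h[...,0]<14)&(h[...,1]>100)&(h[...,2]>120)).astype(np.uint8)
    if s is None: m[:,:400]=0; m[:225]=0
    else: continue
    c,_=cv2.findContours(m,0,2); c=max(c,key=cv2.contourArea).reshape(-1,2)
    print('copper',cv2.minAreaRect((to_plane(q,c,.016,s)[:,:2]*1000).astype(np.float32)))
E
```

```text
store ((523.348876953125, -16.604751586914062), (217.21456909179688, 150.10903930664062), 83.70281982421875)
bore [[527.3, 41.5]] lid [[517.5, -68.5]]
copper ((506.47857666015625, -309.9657897949219), (99.65276336669922, 45.621856689453125), 19.9759464263916)
```

View pics/w1c.png

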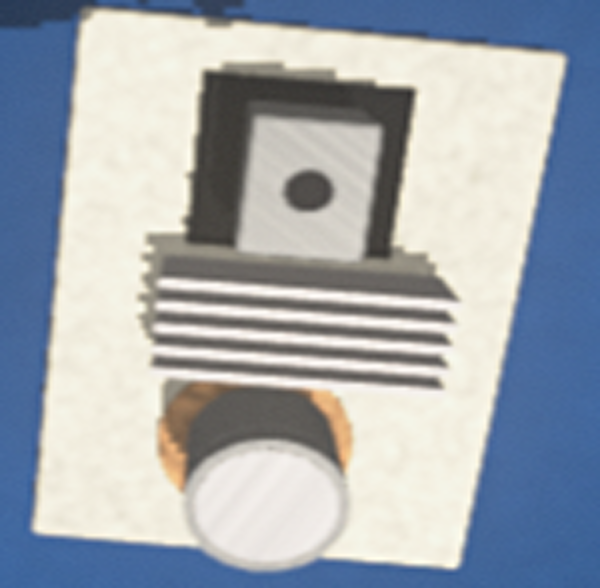

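{"method": "send_rows", "body": {
  "commands": [
    [[0.05,0.033,-0.1,0,0,-0.008,1],[0.05,0.033,-0.12,0,0,-0.008,1],[0,0,-0.13,0,0,0,1],[0,0,-0.13,0,0,0,1],[0,0,-0.13,0,0,0,1],[0,0,-0.13,0,0,0,1],[0,0,-0.13,0,0,0,1],[0,0,-0.13,0,0,0,1],[0,0,-0.07,0,0,0,1],[0,0,-0.06,0,0,0,1]]
  ],
  "newtons": 60
}}

```text
clock: 3.62
ee_pos: [0.5265, 0.0404, 0.0218]
eef_rot: [-3.139, 0.0, 1.47]
wrist_force: [0.5, -0.3, 1.1]
opening: 1.0
grasp_force: 0.0
```

{"method": "send_rows", "body": {
  "commands": [
    [[0,0,0,0,0,0,1],[0,0,0,0,0,0,-1],[0,0,0,0,0,0,-1],[0,0,0,0,0,0,-1],[0,0,0,0,0,0,-1],[0,0,0,0,0,0,-1],[0,0,0,0,0,0,-1],[0,0,0,0,0,0,-1],[0,0,0,0,0,0,-1],[0,0,0,0,0,0,-1]]
  ]
}}

```text
clock: 4.45
ee_pos: [0.5279, 0.0404, 0.0249]
eef_rot: [3.14, -0.0, 1.471]
wrist_force: [-2.2, -0.6, 6.7]
opening: 0.413
grasp_force: 61.1
```

{"method": "send_rows", "body": {
  "commands": [
    [[0,0,0.04,0,0,0,-1],[0,0,0.08,0,0,0,-1],[0,0,0.1,0,0,0,-1],[0,0,0.1,0,0,0,-1],[-0.023,0.136,0.04,0,0,0,-1],[-0.023,0.136,0,0,0,0,-1],[-0.023,0.136,0,0,0,0,-1],[-0.023,0.136,0,0,0,0,-1],[-0.023,0.136,0,0,0,0,-1],[-0.023,0.136,0,0,0,0,-1]]
  ]
}}

```text
clock: 5.28
ee_pos: [0.4917, 0.2458, 0.1142]
eef_rot: [-3.141, 0.0, 1.47]
wrist_force: [0.9, -0.6, -7.4]
opening: 0.412
grasp_force: 62.2
```

{"method": "send_rows", "body": {
  "commands": [
    [[-0.023,0.136,0,0,0,0,-1],[-0.023,0.136,0,0,0,0,-1],[-0.023,0.136,-0.04,0,0,0,-1],[0,0,-0.1,0,0,0,-1],[0,0,-0.1,0,0,0,-1],[0,0,-0.06,0,0,0,-1],[0,0,-0.04,0,0,0,-1],[0,0,0,0,0,0,-1],[0,0,0,0,0,0,-1]]
  ]
}}

```text
clock: 6.03
ee_pos: [0.4756, 0.3463, 0.0292]
eef_rot: [-3.141, 0.0, 1.47]
wrist_force: [0.8, -0.1, -6.8]
opening: 0.415
grasp_force: 61.7
```

{"method": "send_rows", "body": {
  "commands": [
    [[0,0,-0.02,0,0,0,-1],[0,0,-0.02,0,0,0,-1],[0,0,-0.012,0,0,0,-1],[0,0,-0.004,0,0,0,-1],[0,0,0,0,0,0,-1],[0,0,0,0,0,0,-1]]
  ]
}}

```text
clock: 6.53
ee_pos: [0.4757, 0.3464, 0.015]
eef_rot: [3.141, -0.0, 1.47]
wrist_force: [-0.7, -0.3, -4.5]
opening: 0.413
grasp_force: 62.1
```

Nearly touching; lower 1 mm more and release, then back up and view.

{"method": "send_rows", "body": {
  "commands": [
    [[0,0,-0.004,0,0,0,-1],[0,0,0,0,0,0,-1],[0,0,0,0,0,0,1],[0,0,0,0,0,0,1],[0,0,0,0,0,0,1],[0,0,0,0,0,0,1],[0,0,0,0,0,0,1],[0,0,0,0,0,0,1]]
  ]
}}

```text
clock: 7.2
ee_pos: [0.4757, 0.3465, 0.0138]
eef_rot: [3.141, -0.0, 1.471]
wrist_force: [-0.3, -0.7, -0.3]
opening: 1.0
grasp_force: 0.0
```

{"method": "send_rows", "body": {
  "commands": [
    [[0,0,0.08,0,0,0,1],[0,0,0.12,0,0,0,1],[0,0,0.14,0,0,0,1],[0,0,0.14,0,0,0,1],[0,0,0.14,0,0,0,1],[0.021,-0.15,0,0,0,0,1],[0.021,-0.15,0,0,0,0,1],[0.021,-0.15,0,0,0,0,1],[0.021,-0.15,0,0,0,0,1],[0.021,-0.15,0,0,0,0,1]]
  ]
}}

```text
clock: 8.03
ee_pos: [0.5017, 0.1573, 0.169]
eef_rot: [3.141, -0.0, 1.471]
wrist_force: [0.3, 0.1, -1.0]
opening: 1.0
grasp_force: 0.0
```

{"method": "send_rows", "body": {
  "commands": [
    [[0.021,-0.15,0,0,0,0,1],[0.021,-0.15,0,0,0,0,1],[0.021,-0.15,0,0,0,0,1],[0.02,-0.15,0,0,0,0,1],[0,-0.15,0,0,0,0,1],[0,0,0,0,0,0,1],[0,0,0,0,0,0,1],[0,0,0,0,0,0,1]]
  ]
}}

```text
clock: 8.7
ee_pos: [0.5225, -0.0283, 0.1688]
eef_rot: [-3.141, -0.0, 1.47]
wrist_force: [-0.7, 0.5, -0.1]
opening: 0.997
grasp_force: 0.0
```

```bash
python3 - <<'E'
from find import *
st=observe(); p=snapshot('wrist'); save(p,'w2')
print(st['clock'],st['ee_pos'],st['eef_rot'])
find(p,['heatsink','tin','block_pad','tin_coaster','board'],st)
t=snapshot('top'); find(t,['steel_block','block_pad'],H=dict(H,steel_block=.059))
E
```

```text
8.7 [ 0.52249318 -0.02833619  0.16875439] [-3.14144656e+00 -1.85611041e-04  1.46999423e+00]
heatsink 0.65 [286. 180. 113.  54.] 6137 [529. -10.] [43. 90.] 84.2
tin 0.71 [278. 249.  68.  85.] 4459 [517. -59.] [68. 48.] 85.8
block_pad 0.65 [274. 106.  87.  84.] 6398 [527.  42.] [65. 67.] 84.3
tin_coaster 0.73 [277. 226.  74.  37.] 646 [492. -55.] [41. 14.] 54.0
board 0.92 [308. 368.  90.  36.] 1365 [ 533. -220.] [47. 94.] 80.8
steel_block 0.76 [112. 303.  36.  24.] 724 [477. 336.] [65. 41.] 88.9
```

View pics/w2.png

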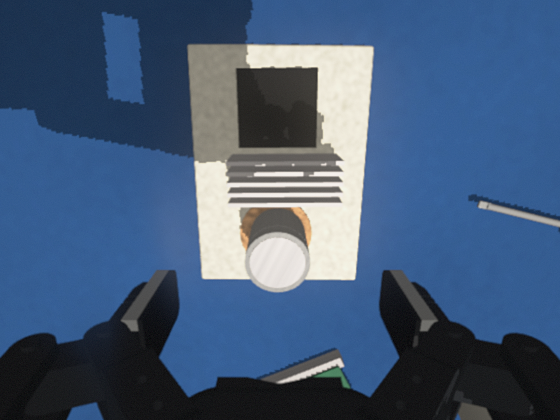

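```bash
python3 - <<'E'
from find import *
st=observe(); p=snapshot('wrist')
f=lambda uv,z: print(np.round(to_plane(p,uv,z,st)[:,:2]*1000,1).tolist())
f([[277,261],[245,261],[310,261],[277,231],[277,291]],.073)
# fins tops, last fin ends and first fin ends
f([[228,155],[342,158],[228,201],[342,201]],.05)
f([[311,232],[241,232]],.013)
E
```

```text
[[517.0, -66.1], [493.1, -63.8], [541.6, -68.6], [519.4, -42.1], [514.4, -91.6]]
[[488.0, 13.3], [572.9, 2.5], [482.9, -22.3], [571.4, -31.2]]
[[547.6, -69.4], [483.9, -63.0]]
```

{"method": "send_rows", "body": {
  "commands": [
    [[-0.011,-0.075,-0.04,0,0,0,1],[-0.011,-0.08,-0.06,0,0,0,1],[0,0,-0.12,0,0,0,1],[0,0,-0.12,0,0,0,1],[0,0,-0.12,0,0,0,1],[0,0,-0.07,0,0,0,1],[0,0,-0.046,0,0,0,1],[0,0,0,0,0,0,1]]
  ],
  "newtons": 40
}}

```text
clock: 9.87
ee_pos: [0.516, -0.0671, 0.0229]
eef_rot: [-3.138, -0.0, 1.47]
wrist_force: [0.0, 0.6, 0.0]
opening: 1.0
grasp_force: 0.0
```

{"method": "send_rows", "body": {
  "commands": [
    [[0,0,0,0,0,0,-1],[0,0,0,0,0,0,-1],[0,0,0,0,0,0,-1],[0,0,0,0,0,0,-1],[0,0,0,0,0,0,-1],[0,0,0,0,0,0,-1],[0,0,0,0,0,0,-1]]
  ]
}}

```text
clock: 10.45
ee_pos: [0.5179, -0.0675, 0.0263]
eef_rot: [3.139, 0.0, 1.47]
wrist_force: [-1.4, 0.8, 5.6]
opening: 0.575
grasp_force: 40.9
```

{"method": "send_rows", "body": {
  "commands": [
    [[0,0,0.04,0,0,0,-1],[0,0,0.08,0,0,0,-1],[0,0,0.12,0,0,0,-1],[0,0,0.12,0,0,0,-1],[0,0,0.04,0,0,0,-1],[-0.012,0.132,0,0,0,0,-1],[-0.012,0.132,0,0,0,0,-1],[-0.012,0.132,0,0,0,0,-1],[-0.012,0.132,0,0,0,0,-1],[-0.012,0.132,0,0,0,0,-1]]
  ]
}}

```text
clock: 11.28
ee_pos: [0.5015, 0.0991, 0.125]
eef_rot: [3.142, -0.0, 1.47]
wrist_force: [-0.2, 0.5, -3.3]
opening: 0.572
grasp_force: 42.3
```

{"method": "send_rows", "body": {
  "commands": [
    [[-0.012,0.132,0,0,0,0,-1],[-0.012,0.132,0,0,0,0,-1],[-0.012,0.132,0,0,0,0,-1],[-0.012,0.132,0,0,0,0,-1],[-0.012,0.132,0,0,0,0,-1],[0,0,-0.06,0,0,0,-1],[0,0,-0.12,0,0,0,-1],[0,0,-0.12,0,0,0,-1],[0,0,-0.08,0,0,0,-1],[0,0,0,0,0,0,-1]]
  ]
}}

```text
clock: 12.12
ee_pos: [0.4846, 0.2617, 0.0262]
eef_rot: [-3.136, 0.003, 1.471]
wrist_force: [-1.1, 0.0, -2.7]
opening: 0.573
grasp_force: 42.5
```

{"method": "send_rows", "body": {
  "commands": [
    [[0,0,-0.024,0,0,0,-1],[0,0,-0.02,0,0,0,-1],[0,0,-0.012,0,0,0,-1],[0,0,0,0,0,0,-1],[0,0,0,0,0,0,-1]]
  ]
}}

```text
clock: 12.53
ee_pos: [0.4875, 0.2628, 0.0165]
eef_rot: [3.141, -0.001, 1.47]
wrist_force: [0.2, -0.1, -2.3]
opening: 0.577
grasp_force: 42.8
```

{"method": "send_rows", "body": {
  "commands": [
    [[0,0,-0.005,0,0,0,-1],[0,0,0,0,0,0,-1],[0,0,0,0,0,0,-1]]
  ]
}}

```text
clock: 12.78
ee_pos: [0.4875, 0.2629, 0.0162]
eef_rot: [3.14, -0.001, 1.471]
wrist_force: [-5.1, -2.8, 14.9]
opening: 0.575
grasp_force: 44.2
```

{"method": "send_rows", "body": {
  "commands": [
    [[0,0,0.001,0,0,0,1],[0,0,0,0,0,0,1],[0,0,0,0,0,0,1],[0,0,0,0,0,0,1],[0,0,0,0,0,0,1],[0,0,0.06,0,0,0,1],[0,0,0.12,0,0,0,1],[0,0,0.14,0,0,0,1],[0,0,0.14,0,0,0,1],[0,0,0.14,0,0,0,1]]
  ]
}}

```text
clock: 13.62
ee_pos: [0.4868, 0.2625, 0.1663]
eef_rot: [-3.141, 0.0, 1.47]
wrist_force: [-0.2, -0.1, 0.2]
opening: 1.0
grasp_force: 0.0
```

{"method": "send_rows", "body": {
  "commands": [
    [[0.012,-0.11,0,0,0,-0.019,1],[0.012,-0.11,0,0,0,-0.019,1],[0.012,-0.11,0,0,0,-0.019,1],[0.012,-0.11,0,0,0,-0.019,1],[0.012,-0.11,0,0,0,-0.019,1],[0.012,-0.11,0,0,0,-0.019,1],[0.012,-0.11,0,0,0,-0.019,1],[0.012,-0.11,0,0,0,-0.019,1],[0.012,-0.11,0,0,0,-0.019,1],[0.012,-0.11,0,0,0,-0.019,1]]
  ]
}}

```text
clock: 14.45
ee_pos: [0.517, -0.0137, 0.1648]
eef_rot: [-3.142, 0.0, 0.271]
wrist_force: [0.8, 0.5, -0.6]
opening: 1.0
grasp_force: 0.0
```

{"method": "send_rows", "body": {
  "commands": [
    [[0,0,0,0,0,-0.019,1],[0,0,0,0,0,-0.019,1],[0,0,0,0,0,-0.019,1],[0,0,0,0,0,-0.003,1],[0,0,0,0,0,0,1],[0,0,0,0,0,0,1],[0,0,0,0,0,0,1]]
  ]
}}

```text
clock: 15.03
ee_pos: [0.5171, -0.0122, 0.1648]
eef_rot: [-3.142, 0.0, -0.097]
wrist_force: [-0.7, 0.8, -0.3]
opening: 1.0
grasp_force: 0.0
```

```bash
python3 - <<'E'
from find import *
st=observe(); p=snapshot('wrist'); save(p,'w3')
print(st['clock'],st['ee_pos'],st['eef_rot'])
find(p,['heatsink','block_pad','tin_coaster'],st)
t=snapshot('top'); find(t,['steel_block','tin','side_mat','heatsink','tin_coaster','block_pad'],H=dict(H,steel_block=.059,tin=.063)); save(t,'top3')
E
```

```text
15.0333 [ 0.51706483 -0.01220418  0.1647549 ] [-3.14159067e+00  5.89517386e-05 -9.73263074e-02]
block_pad 0.95 [216. 181.  77.  75.] 5328 [528.  42.] [63. 66.] 84.3
tin_coaster 0.73 [345. 184.  80.  72.] 4457 [516. -68.] [66. 65.] 84.5
steel_block 0.97 [111. 303.  38.  20.] 689 [477. 338.] [65. 41.] 88.9
tin 0.89 [156. 296.  36.  32.] 790 [489. 253.] [49. 67.] 19.1
side_mat 0.58 [139. 296. 105.  83.] 5128 [481. 307.] [133. 204.] 9.1
heatsink 0.46 [298. 247.  19.   6.] 55 [569. -18.] [30.  6.] 88.5
tin_coaster 0.67 [139. 298. 103.  81.] 4914 [482. 303.] [129. 201.] 9.4
```

View pics/w3.png

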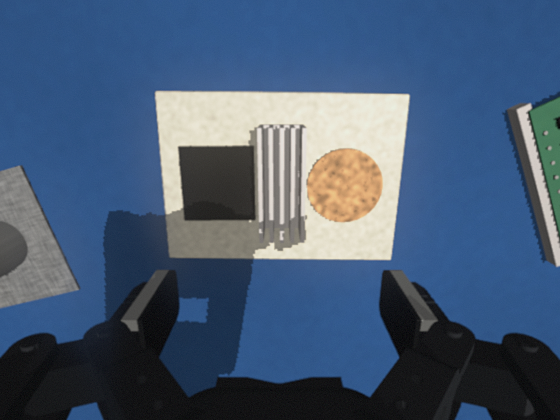

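View pics/top3.png

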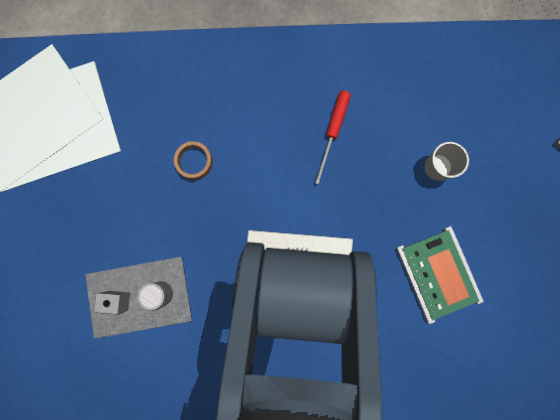

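```bash
python3 - <<'E'
from find import *
st=observe(); p=snapshot('wrist')
cv2.imwrite('pics/w3c.png',cv2.resize(p['img'][110:260,230:330,::-1],None,fx=4,fy=4,interpolation=cv2.INTER_CUBIC))
f=lambda uv,z: print(np.round(to_plane(p,uv,z,st)[:,:2]*1000,1).tolist())
f([[256,130],[305,130],[258,225],[305,225]],.05)
E
```

```text
[[573.0, 0.2], [569.4, -35.0], [500.3, 7.4], [496.6, -29.3]]
```

View pics/w3c.png

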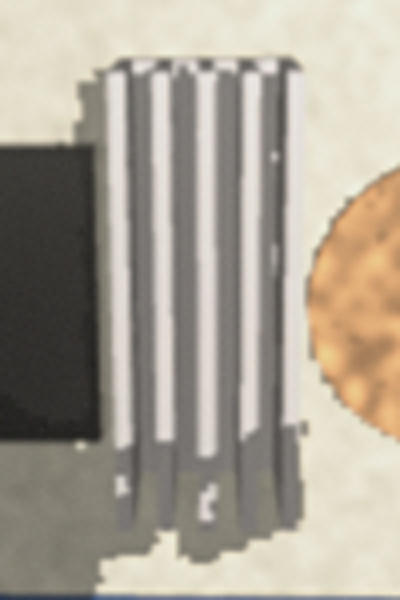

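```bash
python3 - <<'E'
from find import *
st=observe(); p=snapshot('wrist')
a=to_plane(p,[[281.7,127.5],[281.7,241]],.05,st)[:,:2]*1000
d=a[0]-a[1]; print(a,a.mean(0),np.hypot(*d),np.degrees(np.arctan2(d[1],d[0])))
E
```

```text
[[572.85733116 -18.39187291]
 [484.95407544  -9.76742786]] [528.9057033  -14.07965038] 88.32532715801214 -5.603522021580229
```

{"method": "send_rows", "body": {
  "commands": [
    [[0.024,-0.004,-0.04,0,0,0,1],[0.024,-0.004,-0.08,0,0,0,1],[0,0,-0.12,0,0,0,1],[0,0,-0.12,0,0,0,1],[0,0,-0.12,0,0,0,1],[0,0,-0.07,0,0,0,1],[0,0,-0.04,0,0,0,1],[0,0,0,0,0,0,1]]
  ],
  "newtons": 35
}}

```text
clock: 16.35
ee_pos: [0.5281, -0.0143, 0.015]
eef_rot: [-3.142, 0.003, -0.1]
wrist_force: [-0.3, 0.5, -0.8]
opening: 0.999
grasp_force: 0.0
```

{"method": "send_rows", "body": {
  "commands": [
    [[0,0,0,0,0,0,-1],[0,0,0,0,0,0,-1],[0,0,0,0,0,0,-1],[0,0,0,0,0,0,-1],[0,0,0,0,0,0,-1],[0,0,0,0,0,0,-1],[0,0,0,0,0,0,-1],[0,0,0,0,0,0,-1]]
  ]
}}

```text
clock: 17.02
ee_pos: [0.5298, -0.0144, 0.0183]
eef_rot: [-3.142, -0.002, -0.1]
wrist_force: [-1.1, 0.8, 7.8]
opening: 0.414
grasp_force: 36.0
```

{"method": "send_rows", "body": {
  "commands": [
    [[0,0,0.04,0,0,0,-1],[0,0,0.08,0,0,0,-1],[0,0,0.12,0,0,0,-1],[0,0,0.12,0,0,0,-1],[0,0,0.04,0,0,0,-1],[-0.01,-0.13,0,0,0,0.009,-1],[-0.01,-0.13,0,0,0,0.009,-1],[-0.01,-0.13,0,0,0,0.009,-1],[-0.01,-0.13,0,0,0,0.009,-1],[-0.01,-0.13,0,0,0,0.009,-1]]
  ]
}}

```text
clock: 17.85
ee_pos: [0.516, -0.1782, 0.1174]
eef_rot: [-3.141, 0.0, 0.185]
wrist_force: [0.7, 0.8, -1.5]
opening: 0.419
grasp_force: 35.4
```

{"method": "send_rows", "body": {
  "commands": [
    [[-0.01,-0.13,0,0,0,0.009,-1],[-0.01,-0.13,0,0,0,0.009,-1],[-0.01,-0.13,0,0,0,0.0084,-1],[-0.01,-0.14,0,0,0,0,-1],[0,0,0,0,0,0,-1],[0,0,0,0,0,0,-1],[0,0,0,0,0,0,-1],[0,0,0,0,0,0,-1]]
  ]
}}

```text
clock: 18.52
ee_pos: [0.5065, -0.3082, 0.1172]
eef_rot: [-3.141, 0.0, 0.349]
wrist_force: [0.2, 0.2, -1.4]
opening: 0.412
grasp_force: 35.6
```

```bash
python3 - <<'E'
from find import *
st=observe(); p=snapshot('wrist'); save(p,'w4')
print(st['clock'],st['ee_pos'],st['eef_rot'])
t=np.array([.5065,-.31]);a=np.radians(20);A=np.array([[np.cos(a),-np.sin(a)],[np.sin(a),np.cos(a)]])
c=np.array([[-50,-23],[50,-23],[50,23],[-50,23]])/1e3@A.T+t
uv=proj(p,np.c_[c,[.016]*4],st); print(uv.round())
im=p['img'][:,:,::-1].copy(); cv2.polylines(im,[uv.round().astype(np.int32)],True,(255,0,255),1)
cv2.imwrite('pics/w4.png',im)
E
```

```text
18.5167 [ 0.50654045 -0.30819132  0.11716554] [-3.14085149e+00  3.22514963e-04  3.49112520e-01]
[[313. 271.]
 [317. 140.]
 [250. 140.]
 [254. 271.]]
```

View pics/w4.png

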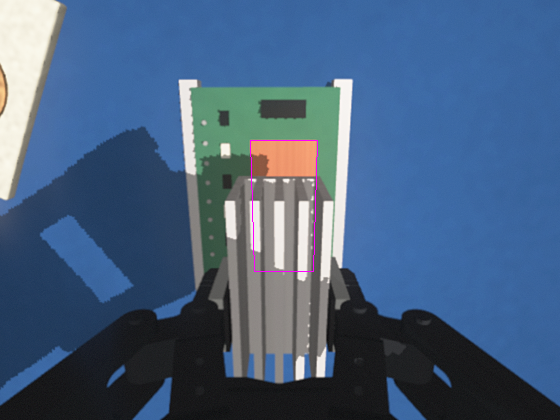

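```bash
python3 - <<'E'
from find import *
st=observe(); p=snapshot('wrist'); a=st['eef_rot'][2]; t=np.array(st['ee_pos'])
for off in(-3,0,3):
  for z in(.109,.149):
    X=[[t[0]+np.cos(a)*(.045+off/1e3)-np.sin(a)*s,t[1]+np.sin(a)*(.045+off/1e3)+np.cos(a)*s,z] for s in(.018,-.018)]
    print(off,z,proj(p,X,st).round(1).tolist())
cv2.imwrite('pics/w4c.png',cv2.resize(p['img'][160:260,210:350,::-1],None,fx=5,fy=5))
E
```

```text
-3 0.109 [[241.8, 181.0], [323.5, 181.0]]
-3 0.149 [[229.5, 208.4], [338.3, 208.4]]
0 0.109 [[241.6, 174.3], [323.8, 174.3]]
0 0.149 [[229.2, 199.7], [338.8, 199.7]]
3 0.109 [[241.4, 167.6], [324.1, 167.6]]
3 0.149 [[228.8, 190.8], [339.3, 190.8]]
```

View pics/w4c.png

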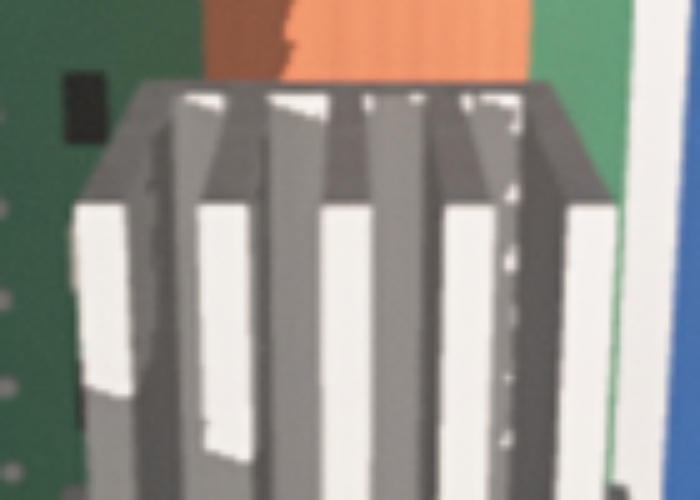

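{"method": "send_rows", "body": {
  "commands": [
    [[0,-0.007,-0.06,0,0,0,-1],[0,0,-0.1,0,0,0,-1],[0,0,-0.1,0,0,0,-1],[0,0,-0.06,0,0,0,-1],[0,0,-0.03,0,0,0,-1],[0,0,-0.016,0,0,0,-1],[0,0,0,0,0,0,-1],[0,0,0,0,0,0,-1]]
  ]
}}

```text
clock: 19.28
ee_pos: [0.5071, -0.3112, 0.0267]
eef_rot: [3.141, -0.001, 0.349]
wrist_force: [-0.1, -0.5, -1.5]
opening: 0.415
grasp_force: 35.7
```

{"method": "send_rows", "body": {
  "commands": [
    [[0,0,-0.006,0,0,0,-1],[0,0,0,0,0,0,-1],[0,0,0,0,0,0,-1]]
  ]
}}

```text
clock: 19.53
ee_pos: [0.5068, -0.3113, 0.0249]
eef_rot: [3.141, -0.001, 0.348]
wrist_force: [0.2, 0.3, -1.4]
opening: 0.414
grasp_force: 35.7
```

{"method": "send_rows", "body": {
  "commands": [
    [[0,0,-0.004,0,0,0,-1],[0,0,0,0,0,0,-1],[0,0,0,0,0,0,-1]]
  ]
}}

```text
clock: 19.78
ee_pos: [0.5069, -0.3113, 0.0244]
eef_rot: [3.141, -0.001, 0.348]
wrist_force: [-3.4, 2.2, 8.5]
opening: 0.416
grasp_force: 36.9
```

{"method": "send_rows", "body": {
  "commands": [
    [[0,0,0,0,0,0,1],[0,0,0,0,0,0,1],[0,0,0,0,0,0,1],[0,0,0,0,0,0,1],[0,0,0,0,0,0,1],[0,0,0,0,0,0,1],[0,0,0.08,0,0,0,1],[0,0,0.14,0,0,0,1],[0,0,0.14,0,0,0,1],[0,0,0.14,0,0,0,1]]
  ]
}}

```text
clock: 20.62
ee_pos: [0.5063, -0.3109, 0.1496]
eef_rot: [-3.141, 0.0, 0.348]
wrist_force: [0.5, -0.2, 0.4]
opening: 1.001
grasp_force: 0.0
```

{"method": "send_rows", "body": {
  "commands": [
    [[0,0.1,0.1,0,0,0.018,1],[0,0.14,0,0,0,0.018,1],[0,0.15,0,0,0,0.018,1],[0,0.15,0,0,0,0.018,1],[0,0.15,0,0,0,0.018,1],[0,0.15,0,0,0,0.018,1],[0,0.15,0,0,0,0.018,1],[0,0.15,0,0,0,0.018,1],[0,0.15,0,0,0,0.018,1],[0,0.15,0,0,0,0.0165,1]]
  ]
}}

```text
clock: 21.45
ee_pos: [0.5063, 0.0507, 0.1734]
eef_rot: [3.141, -0.0, 1.476]
wrist_force: [-0.3, -0.6, 0.5]
opening: 1.001
grasp_force: 0.0
```

{"method": "send_rows", "body": {
  "commands": [
    [[-0.01,0.15,0,0,0,0,1],[-0.01,0.15,0,0,0,0,1],[-0.01,0.15,0,0,0,0,1],[-0.01,0.15,0,0,0,0,1],[-0.01,0.13,0,0,0,0,1],[-0.01,0.1,0,0,0,0,1],[-0.01,0,0,0,0,0,1],[0,0,0,0,0,0,1],[0,0,0,0,0,0,1],[0,0,0,0,0,0,1]]
  ]
}}

```text
clock: 22.28
ee_pos: [0.4893, 0.2555, 0.1733]
eef_rot: [-3.142, 0.0, 1.469]
wrist_force: [-0.4, 0.5, 0.5]
opening: 1.0
grasp_force: 0.0
```

```bash
python3 - <<'E'
from find import *
st=observe(); p=snapshot('wrist'); save(p,'w5')
print(st['clock'],st['ee_pos'],st['eef_rot'])
H2=dict(H,steel_block=.059,tin=.063,heatsink=.056)
find(p,['steel_block','tin'],st,H2)
t=snapshot('top'); find(t,['steel_block','tin','heatsink'],H=H2); save(t,'top5')
a=np.hstack([cv2.resize(p['img'][:,100:460],None,fx=1,fy=1),cv2.resize(t['img'][215:335,390:500],None,fx=3.5,fy=3.5)])
cv2.imwrite('pics/c5.png',a[:,:,::-1]); print(a.shape)
E
```

```text
22.2833 [0.48927669 0.25548761 0.17330034] [-3.14154041e+00  1.76234537e-04  1.46883996e+00]
steel_block 0.97 [247.  79.  53.  68.] 3485 [476. 348.] [45. 37.] 84.1
tin 0.84 [276. 190.  67.  78.] 3918 [486. 266.] [50. 57.] 13.3
tin 0.61 [156. 296.  34.  31.] 758 [488. 254.] [62. 50.] 89.9
heatsink 0.64 [453. 276.  44.  52.] 1242 [ 506. -304.] [95. 48.] 19.3
(420, 745, 3)
```

View pics/c5.png

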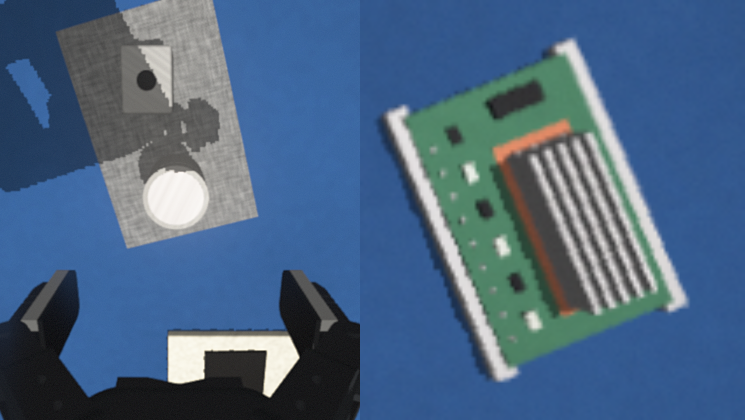

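{"method": "send_rows", "body": {
  "commands": [
    [[-0.007,0.03,-0.06,0,0,0,1],[0,0,-0.12,0,0,0,1],[0,0,-0.13,0,0,0,1],[0,0,-0.13,0,0,0,1],[0,0,-0.1,0,0,0,1],[0,0,-0.06,0,0,0,1],[0,0,-0.024,0,0,0,1],[0,0,0,0,0,0,1]]
  ],
  "newtons": 40
}}

```text
clock: 23.3
ee_pos: [0.4868, 0.2636, 0.0162]
eef_rot: [-3.14, 0.001, 1.47]
wrist_force: [0.7, -0.1, 0.7]
opening: 0.998
grasp_force: 0.0
```

{"method": "send_rows", "body": {
  "commands": [
    [[0,0,0,0,0,0,-1],[0,0,0,0,0,0,-1],[0,0,0,0,0,0,-1],[0,0,0,0,0,0,-1],[0,0,0,0,0,0,-1],[0,0,0,0,0,0,-1],[0,0,0,0,0,0,-1]]
  ]
}}

```text
clock: 23.88
ee_pos: [0.488, 0.2642, 0.0187]
eef_rot: [3.14, -0.001, 1.47]
wrist_force: [-1.1, -1.8, 5.3]
opening: 0.575
grasp_force: 40.8
```

{"method": "send_rows", "body": {
  "commands": [
    [[0,0,0.04,0,0,0,-1],[0,0,0.08,0,0,0,-1],[0,0,0.12,0,0,0,-1],[0,0,0.12,0,0,0,-1],[0,0,0.04,0,0,0,-1],[0.012,-0.132,0,0,0,0,-1],[0.012,-0.132,0,0,0,0,-1],[0.012,-0.132,0,0,0,0,-1],[0.012,-0.132,0,0,0,0,-1],[0.012,-0.132,0,0,0,0,-1]]
  ]
}}

```text
clock: 24.72
ee_pos: [0.5019, 0.0974, 0.1173]
eef_rot: [-3.142, 0.0, 1.47]
wrist_force: [1.1, -0.8, -3.3]
opening: 0.578
grasp_force: 42.2
```

{"method": "send_rows", "body": {
  "commands": [
    [[0.012,-0.132,0,0,0,0,-1],[0.012,-0.132,0,0,0,0,-1],[0.012,-0.132,0,0,0,0,-1],[0.012,-0.135,0,0,0,0,-1],[0.008,-0.135,0,0,0,0,-1],[0,0,-0.08,0,0,0,-1],[0,0,-0.12,0,0,0,-1],[0,0,-0.08,0,0,0,-1],[0,0,-0.05,0,0,0,-1],[0,0,0,0,0,0,-1]]
  ]
}}

```text
clock: 25.55
ee_pos: [0.5145, -0.0673, 0.0323]
eef_rot: [-3.137, -0.001, 1.47]
wrist_force: [-0.8, 0.5, -2.1]
opening: 0.579
grasp_force: 42.2
```

{"method": "send_rows", "body": {
  "commands": [
    [[0,0,-0.016,0,0,0,-1],[0,0,-0.008,0,0,0,-1],[0,0,0,0,0,0,-1],[0,0,0,0,0,0,-1]]
  ]
}}

```text
clock: 25.88
ee_pos: [0.5167, -0.0676, 0.0295]
eef_rot: [3.14, 0.0, 1.47]
wrist_force: [-0.6, 0.4, -2.1]
opening: 0.576
grasp_force: 42.2
```

{"method": "send_rows", "body": {
  "commands": [
    [[0,0,-0.006,0,0,0,-1],[0,0,0,0,0,0,-1],[0,0,0,0,0,0,-1]]
  ]
}}

```text
clock: 26.13
ee_pos: [0.5169, -0.0677, 0.0286]
eef_rot: [3.14, 0.0, 1.47]
wrist_force: [-4.2, 0.0, 10.4]
opening: 0.575
grasp_force: 43.3
```

{"method": "send_rows", "body": {
  "commands": [
    [[0,0,0,0,0,0,1],[0,0,0,0,0,0,1],[0,0,0,0,0,0,1],[0,0,0,0,0,0,1],[0,0,0,0,0,0,1],[0,0,0.08,0,0,0,1],[0,0,0.14,0,0,0,1],[0,0,0.14,0,0,0,1],[0,0,0.14,0,0,0,1],[-0.015,0.138,0,0,0,0,1]]
  ]
}}

```text
clock: 26.97
ee_pos: [0.5163, -0.0364, 0.1585]
eef_rot: [3.131, 0.001, 1.466]
wrist_force: [0.7, 0.9, 1.1]
opening: 1.0
grasp_force: 0.0
```

{"method": "send_rows", "body": {
  "commands": [
    [[-0.015,0.138,0,0,0,0,1],[-0.015,0.138,0,0,0,0,1],[-0.015,0.138,0,0,0,0,1],[-0.015,0.138,0,0,0,0,1],[-0.015,0.138,0,0,0,0,1],[-0.015,0.138,0,0,0,0,1],[-0.015,0.138,0,0,0,0,1],[-0.015,0.138,0,0,0,0,1],[-0.015,0.138,0,0,0,0,1],[-0.015,0.138,0,0,0,0,1]]
  ]
}}

```text
clock: 27.8
ee_pos: [0.4745, 0.3136, 0.1523]
eef_rot: [-3.142, 0.0, 1.47]
wrist_force: [1.1, 1.2, -0.1]
opening: 0.995
grasp_force: 0.0
```

{"method": "send_rows", "body": {
  "commands": [
    [[0,0.138,0,0,0,0,1],[0,0,0,0,0,0,1],[0,0,0,0,0,0,1],[0,0,0,0,0,0,1]]
  ]
}}

```text
clock: 28.13
ee_pos: [0.4749, 0.346, 0.152]
eef_rot: [-3.141, 0.001, 1.47]
wrist_force: [0.7, 0.0, 0.1]
opening: 0.998
grasp_force: 0.0
```

```bash
python3 - <<'E'
from find import *
st=observe(); p=snapshot('wrist')
print(st['clock'],st['ee_pos'],st['eef_rot'])
find(p,['steel_block'],st,dict(H,steel_block=.059))
t=snapshot('top'); find(t,['steel_block','tin','block_pad','tin_coaster'],H=dict(H,steel_block=.059))
E
```

```text
28.1333 [0.47485254 0.34600712 0.15198083] [-3.14105745e+00  6.10797264e-04  1.47018516e+00]
steel_block 0.89 [111. 302.  41.  24.] 710 [477. 338.] [65. 41.] 89.1
tin 0.59 [329. 276.  28.  34.] 643 [518. -69.] [51. 49.] 88.1
block_pad 0.84 [271. 272.  33.  33.] 1022 [528.  41.] [64. 64.] 85.3
tin_coaster 0.75 [321. 275.  25.  32.] 188 [517. -57.] [40. 62.] 80.3
```

{"method": "send_rows", "body": {
  "commands": [
    [[0.003,0.002,-0.06,0,0,0,1],[0,0,-0.12,0,0,0,1],[0,0,-0.13,0,0,0,1],[0,0,-0.12,0,0,0,1],[0,0,-0.08,0,0,0,1],[0,0,-0.04,0,0,0,1],[0,0,0,0,0,0,1],[0,0,0,0,0,0,1]]
  ],
  "newtons": 60
}}

```text
clock: 29.15
ee_pos: [0.4762, 0.347, 0.0154]
eef_rot: [3.141, -0.0, 1.47]
wrist_force: [-0.5, 1.3, 0.1]
opening: 1.002
grasp_force: 0.0
```

{"method": "send_rows", "body": {
  "commands": [
    [[0,0,0,0,0,0,-1],[0,0,0,0,0,0,-1],[0,0,0,0,0,0,-1],[0,0,0,0,0,0,-1],[0,0,0,0,0,0,-1],[0,0,0,0,0,0,-1],[0,0,0,0,0,0,-1],[0,0,0,0,0,0,-1]]
  ]
}}

```text
clock: 29.82
ee_pos: [0.4761, 0.3472, 0.0157]
eef_rot: [3.141, -0.001, 1.47]
wrist_force: [-1.4, -0.5, 6.3]
opening: 0.414
grasp_force: 61.7
```

{"method": "send_rows", "body": {
  "commands": [
    [[0,0,0.04,0,0,0,-1],[0,0,0.08,0,0,0,-1],[0,0,0.12,0,0,0,-1],[0,0,0.12,0,0,0,-1],[0.023,-0.136,0,0,0,0,-1],[0.023,-0.136,0,0,0,0,-1],[0.023,-0.136,0,0,0,0,-1],[0.023,-0.136,0,0,0,0,-1],[0.023,-0.136,0,0,0,0,-1],[0.023,-0.136,0,0,0,0,-1]]
  ]
}}

```text
clock: 30.65
ee_pos: [0.5097, 0.1412, 0.1049]
eef_rot: [-3.14, 0.0, 1.47]
wrist_force: [0.8, -0.0, -8.1]
opening: 0.413
grasp_force: 61.9
```

{"method": "send_rows", "body": {
  "commands": [
    [[0.023,-0.136,0,0,0,0,-1],[0.023,-0.136,0,0,0,0,-1],[0.022,-0.135,0,0,0,0,-1],[0,0,-0.08,0,0,0,-1],[0,0,-0.1,0,0,0,-1],[0,0,-0.08,0,0,0,-1],[0,0,-0.034,0,0,0,-1],[0,0,0,0,0,0,-1],[0,0,0,0,0,0,-1]]
  ]
}}

```text
clock: 31.4
ee_pos: [0.5274, 0.0413, 0.0317]
eef_rot: [-3.141, 0.0, 1.47]
wrist_force: [-0.3, 0.7, -7.3]
opening: 0.415
grasp_force: 61.6
```

{"method": "send_rows", "body": {
  "commands": [
    [[0,0,-0.014,0,0,0,-1],[0,0,-0.008,0,0,0,-1],[0,0,0,0,0,0,-1],[0,0,0,0,0,0,-1]]
  ]
}}

```text
clock: 31.73
ee_pos: [0.5275, 0.0412, 0.0262]
eef_rot: [3.141, -0.0, 1.47]
wrist_force: [0.5, -0.5, -7.1]
opening: 0.41
grasp_force: 61.8
```

{"method": "send_rows", "body": {
  "commands": [
    [[0,0,-0.005,0,0,0,-1],[0,0,0,0,0,0,-1],[0,0,0,0,0,0,-1]]
  ]
}}

```text
clock: 31.98
ee_pos: [0.5277, 0.0412, 0.0257]
eef_rot: [3.141, -0.0, 1.47]
wrist_force: [-4.8, 0.5, 7.1]
opening: 0.418
grasp_force: 63.5
```

Contact made; release, retreat up and to the left (clear of the top view).

{"method": "send_rows", "body": {
  "commands": [
    [[0,0,0,0,0,0,1],[0,0,0,0,0,0,1],[0,0,0,0,0,0,1],[0,0,0,0,0,0,1],[0,0,0,0,0,0,1],[0,0,0,0,0,0,1],[0,0,0.08,0,0,0,1],[0,0,0.14,0,0,0,1],[0,0,0.14,0,0,0,1],[0,0,0.14,0,0,0,1]]
  ]
}}

```text
clock: 32.82
ee_pos: [0.5269, 0.0412, 0.1509]
eef_rot: [-3.141, 0.0, 1.47]
wrist_force: [0.5, -0.3, 0.3]
opening: 0.999
grasp_force: 0.0
```

{"method": "send_rows", "body": {
  "commands": [
    [[-0.01,0.1,0.1,0,0,0,1],[-0.02,0.13,0.05,0,0,0,1],[-0.02,0.13,0,0,0,0,1],[-0.02,0.13,0,0,0,0,1],[-0.02,0.13,0,0,0,0,1],[-0.02,0.13,0,0,0,0,1],[-0.02,0.13,0,0,0,0,1],[-0.02,0.13,0,0,0,0,1],[0,0,0,0,0,0,1],[0,0,0,0,0,0,1]]
  ]
}}

```text
clock: 33.65
ee_pos: [0.4893, 0.2948, 0.1868]
eef_rot: [-3.141, 0.0, 1.472]
wrist_force: [0.1, -0.5, -0.4]
opening: 0.998
grasp_force: 0.0
```

```bash
python3 - <<'E'
from find import *
print(observe()['clock'],observe()['wrist_force'])
t=snapshot('top'); find(t,['steel_block','tin','heatsink','block_pad','tin_coaster','tape_roll','cup','screwdriver'],H=dict(H,heatsink=.056))
cv2.imwrite('pics/end.png',cv2.resize(t['img'][215:335,230:500,::-1],None,fx=2.9,fy=2.9))
E
```

```text
33.65 [ 0.05703646 -0.50609127 -0.35931997]
steel_block 0.89 [268. 271.  29.  22.] 488 [528.  41.] [48. 35.] 84.2
tin 0.93 [328. 275.  27.  28.] 645 [518. -69.] [51. 49.] 88.1
heatsink 0.66 [454. 276.  46.  54.] 1291 [ 506. -304.] [96. 49.] 19.7
block_pad 0.95 [270. 272.  34.  33.] 466 [527.  39.] [63. 63.] 82.4
tin_coaster 0.7 [319. 274.  25.  33.] 156 [522. -55.] [33. 61.] 68.2
tape_roll 0.94 [194. 161.  40.  38.] 620 [751. 189.] [78. 76.] 88.3
cup 0.78 [445. 163.  41.  40.] 1263 [ 723. -301.] [66. 86.] 42.5
screwdriver 0.63 [334. 139.  30.  89.] 648 [ 831. -104.] [ 25. 120.] 70.8
```

View pics/end.png

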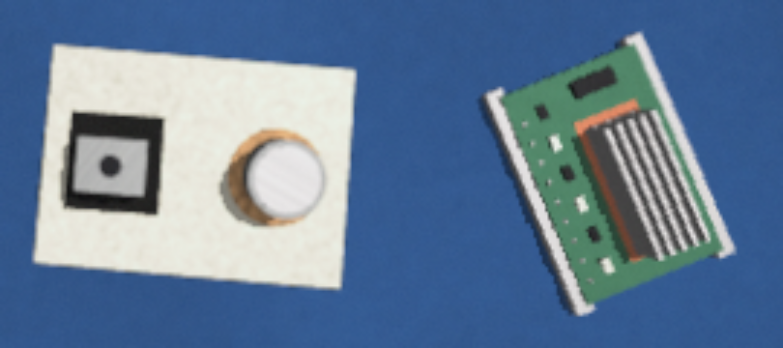

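```bash
python3 - <<'E'
from find import *
t=snapshot('top'); c=to_plane(t,[[230+656/2.9,215+183/2.9]],.056)[0,:2]; e=np.hypot(*(c-[.5065,-.31])); print(c,e)
if e<.006: print(hand_in())
E
```

```text
[ 0.50567261 -0.31008874] 0.0008321372842538399
the job is handed in; nothing more can be done
None
```

The heat sink is on the copper rectangle (about 1 mm off centre by my last measurement), and the block and tin are back upright on the pad and coaster (each within about 3 mm). The tape roll, screwdriver and cup show no significant movement; the job was handed in at about 34 s on the robot clock, and no verdict was returned.

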